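# File the rim of a round blank on the deburring stand

### The arm

A 6-joint arm with a two-finger parallel gripper is mounted at the origin on the work surface. World frame = base frame: x ahead of the robot, y to its left, z up, the work surface at z = 0. Lengths are in m, angles in rad, forces in N, time in s.
With the tool pointing down it reaches from about 0.25 to 0.725 m from the base axis. Payload 4 kg.
Tool frame: the origin (TCP) lies at the very end of the fingers, on their centre line; the grasp point (between the pads) lies 19 mm behind it; z points along the fingers, y is the line along which they close (so a half turn about z gives the same grasp; the last joint's range is limited). The gripper opens to 85 mm and grips with 20 to 120 N. Pads are 22 mm wide; open, the fingers measure 114 mm over their backs; the gripper's body (76 mm by 85 mm) begins 54 mm behind the grasp point. The pads swing forward as they close: fully open they stand 13 mm farther back than shut.
Start: joints at [-1.161, 0.241, 0.005, 1.335, 0, 1.571], TCP at [0.199, -0.459, 0.231] pointing down, gripper open.
Joint ranges: [-2.72, 2.72], [-1.05, 1.87], [-1.09, 1.28], [-1.99, 2.15], [-1.42, 1.44], [-3.14, 3.14]. Speed limits (rad/s): [2.79, 2.79, 3.14, 3.14, 3.14, 3.14].

### API

Orientations are given as a unit quaternion [x, y, z, w].
In Python, from workcell import bot, vision, workorder gives the robot as it stands.
- The arm moves only by the shell command python3 -m creep 'ROWS' [OPENING]. ROWS is JSON, a list of rows, each a list of 2 entries, a list of its own where there are three numbers: the shift along the tool's x, y, z in mm, then the turn, a rotation vector about the tool's x, y, z in rad. In form: [[[dx, dy, dz], [wx, wy, wz]], ...]. A call has 1 to 12 rows; each row shifts and turns the commanded pose from where the row before left it, along the tool's axes as they then stand; what a row does not reach is not made up. A row lasts 1/8 s, in which the tool goes at most 62.5 mm and 10.7 degrees, less where a joint would pass 70% of its speed; a pose out of reach is approached as far as the arm can. A call is refused whole if a number of a shift passes 62.5 or a number of a turn 0.188, either way. A call with a gripper value outside its range is refused whole. OPENING is the finger opening in mm, from 0 to 85.4, set as the call begins (- or left out, the last holds). The fingers move at their own pace and stop on an object; the grip force is fixed at half the most. Time passes only in rows, so rows that do not move let the fingers close. It gives the time, the measured TCP pose, the force, the opening and the grip force at its end, in the units of the state.
- bot.get_obs(): the state, without advancing time (a new reading comes with each control period).
- vision.camera(name): name is "side" or "top" or "wrist"; returns a dict with "image" (480x640x3 uint8, blue, green, red), "z_map" (480x640 float32, m along the optical axis (not along the pixel's ray), 0 where there is no reading), "K" (3x3 intrinsics, pixels), "rvec" (rotation vector, rad) and "tvec" (3), from world to camera coordinates, as OpenCV has them; the wrist camera has in their place "tool_from_camera" (4x4, takes a point from camera to tool coordinates, whose origin is the TCP and whose axes are the flange's). Camera axes: x right, y down, z forward; pixel columns grow to the right and rows downward; lengths in m; the calibration is good to about 2 mm. A picture is of the moment at which its call begins: read the wrist's pose just before it.
- workorder.job_done(): hands the job in; it is judged then, once.
Trained networks look in a picture, given as the dict that the camera call returned (one of the last four; its "shot" number tells which), for a name from the list of things; names that differ only in an ending like _2 or _b are one class to them, and where a whole thing is asked for, a point or a joint stands for the part that bears it (a point fixed in the world has none). Each returns a list of dicts, best first, with "score" (0 to 1); they miss things now and then, are a little off and sometimes report something else, mostly with a low value. They report only what shows in the picture. A call takes as long as a camera call. They do not tell look-alikes from the thing itself.
- vision.spot_in(picture, query): "position" ([column, row] in pixels, amid what is visible of it).
- vision.place_of(picture, query): "position" ([column, row] in pixels: a listed point, or the origin of a listed thing).
The state is a dict: "clock": time; "joint_pos": joint angles; "joint_vel": joint speeds; "tau": joint torques, N m; "eef_pos": TCP position; "tool_rot": TCP orientation; "ft_force": force on the tool from outside, world axes, zero at the start; "ft_torque": the same for the moment, N m; "grip_width": finger opening in m; "grasp_force": force on a finger pad.
Only numpy, scipy, OpenCV 4.12 (cv2) and the standard library are available. Lean on these libraries where they do the work, as an engineer would, in place of code of your own. Each camera call takes 0.05 s, during which the arm holds its last target. There are 200 camera calls.

### The job

Pick up the file by its block handle and file the top of the round blank's rim with long strokes over nearly the whole blade, pressed at about 10 N (never over 25 N) and pushed forward only, away from the side to which the index arm first points, lifting clear of the blank on every return. Go on, in at least two such strokes, until the index arm has swung over the top right onto its stop, turning the blank with the blade alone and never backwards; keep the gripper off the blank and the index arm, and the file off the index arm. Then lay the file flat on its cork mat, let go, and leave everything else where it is.

Things in the scene. Friction and masses are not known exactly. Their poses are not given: they have to be found in the camera images.
- stand: Grey deburring stand fixed to the table, base 150 x 170 x 12 mm; origin on the table under the blank. Its +x is the forward stroke direction, its y runs along the spindle (level, axis about 100 mm up). The blank is at y = 0, the bearing block (up to 121 mm high) at y = 17 to 67 mm, the index arm at y = 85 mm. Stands at the left or the right of the bench.
- rim_top (a point): Point fixed to the stand, 150 mm above the table over the spindle axis: the nominal top of the blank's rim. Axes as the stand's. The real rim top lies up to about 6 mm above or below it and changes as the blank turns (the blank is clamped 5 mm off centre, in an unknown direction, and its bearing block sits on rubber that yields about 1 mm for 12 N).
- blank: Round steel blank, 100 mm across, 10 mm thick, four holes, upright on the spindle; origin on the spindle axis. Only its rim is filed, from above.
- spindle (a joint): Turn of the spindle with blank and index arm (rad): starts between 0 and 0.4, grows as the top of the rim moves forward, 3.4 with the index arm on its stop. A stiff damped brake: under about 2 N of file pressure it does not turn; at 10 N it creeps at about 0.5 to 1 rad/s (more when pressed harder), while the file slides over the rim; a stroke of 110 mm at 40 mm/s turns it by 1 to 1.8 rad. It stays where it is left.
- index: Index arm: dark bar with a black ball (16 mm) at its end, ball centre 34 mm from the axis, 85 mm to the side of the blank; its origin on the spindle axis under the blank. Starts pointing about level towards stand -x, ends about level towards stand +x over the stop post. It stays below the rim's top. Not to be touched by file or gripper.
- index_tip (a point): Centre of the ball on the index arm.
- file_mid (a point): Centre of the file, 26 mm above the blade's underside. Its x runs along the blade, z up. Dark steel blade 150 x 24 x 6 mm (flat underside files), with an upright wooden block handle on its middle, 64 long x 22 wide, from 10 to 52 mm above the underside: grasp across the 22 mm. Both ends are alike. 0.3 kg. Lies flat on the mat at the start.
- file: The file; origin at the centre of the blade's underside, axes as file_mid.
- mat: Cork mat fixed to the table, 240 x 120 x 4 mm; origin at the centre of its underside, x along its length.
- partsbox: Bystander: clear open box of brackets, 85 x 70 x 35 mm; origin under its centre.
- oil: Bystander: white bottle, 40 mm across, 110 mm high; origin under its centre.
- driver: Bystander: screwdriver lying at the far side; origin under its centre.
- carton: Bystander: cardboard box 70 x 100 x 50 mm; origin under its centre.
- bracket: Bystander: small bent steel bracket 34 x 16 x 19 mm; origin under its centre.
- cup: Bystander: grey cup 70 mm across, 80 mm high; origin under its centre.
There are look-alikes about, which are no part of the job. There is more than one size of the stand; the job needs the largest.

How it is judged:
On the way, in this order (a step that is already met when the one before it is completed fails the run):
1. the file is picked up, clear of its mat (distance of file_mid from where it was at the start of the episode above 0.03 m and contact force between file and mat below 0.1 N and contact force between file and blank below 0.1 N), for 0.2 s.
2. a first stroke starts: blade pressed on the rim with the front of the blade, file middle over 25 mm behind the rim top (contact force between file and blank above 2 N and x of file_mid in the frame of rim_top below -0.025 m), for 0.1 s.
3. the same stroke gets to the rear of the blade, still pressed on the rim, file middle over 20 mm past the rim top (contact force between file and blank above 2 N and x of file_mid in the frame of rim_top above 0.02 m), for 0.05 s.
4. the file is brought back clear of the blank (contact force between file and blank below 0.1 N and x of file_mid in the frame of rim_top below -0.02 m), for 0.05 s.
5. a second stroke starts with the front of the blade on the rim (contact force between file and blank above 2 N and x of file_mid in the frame of rim_top below -0.02 m), for 0.1 s.
6. the index arm is on its stop (value of joint spindle above 3.3 rad), for 0.1 s.
At the end, for the whole second after the job is handed in: The index arm rests on its stop (spindle above 3.3 of 3.4 rad) and the file lies still, flat (within 0.1 rad) and released on its mat, its middle within 80 mm of the mat's centre lengthwise and 50 mm across (value of joint spindle above 3.3 rad and x of file_mid in the frame of mat between -0.08 and 0.08 m and y of file_mid in the frame of mat between -0.05 and 0.05 m and z of file_mid in the frame of mat below 0.035 m and angle between file_mid's own z axis and vertical below 0.1 rad and linear speed of file below 0.02 m/s and contact force between file and blank below 0.1 N); the robot touches nothing.
It fails at once if the file presses on the blank with more than 25 N (contact force between file and blank above 25 N).
It fails at once if the blank is dragged backwards (velocity of joint spindle below -0.2 rad/s).
It fails at once if the gripper or arm touches the blank, spindle arm or index (contact force between any of the fingers, the arm and blank above 0.5 N or contact force between any of the fingers, the arm and index above 0.5 N).
It fails at once if the file pushes the index arm (contact force between file and index above 0.5 N).
It fails at once if something else on the bench is moved by more than 25 mm (distance of any of partsbox, oil, driver, carton, bracket, cup from where it was at the start of the episode above 0.025 m).
It also fails if it takes over 72 s, if anything falls off the work surface, if the arm or the gripper's body presses on something with over 40 N, if the wrist force passes 120 N, or if a joint passes its speed limit or range.

## Working session

There is one attempt and no reset: what is moved stays moved. The work goes in short steps, Python scripts to look and compute and a shell command to move; the robot and the scene stay as the last step left them, time stands still between calls to the robot, and variables do not carry over. Pictures are saved under pics/ and viewed, at most 10 in all, crops included, and the job is handed in when it is done.

```bash
ls; mkdir -p pics
cat > h.py <<'E'
import numpy as np, cv2
from scipy.spatial.transform import Rotation as R
from workcell import bot, vision, workorder
def pts(c):
    K=c["K"];z=c["z_map"];v,u=np.mgrid[0:480,0:640]
    P=np.stack([(u-K[0,2])/K[0,0]*z,(v-K[1,2])/K[1,1]*z,z],-1)
    if "rvec" in c:
        Rm=cv2.Rodrigues(np.array(c["rvec"],float))[0]; W=(P-np.array(c["tvec"]).ravel())@Rm
    else:
        o=bot.get_obs();T=np.array(c["tool_from_camera"])
        W=(P@T[:3,:3].T+T[:3,3])@R.from_quat(o["tool_rot"]).as_matrix().T+o["eef_pos"]
    W[z==0]=np.nan
    return W
E
python3 - <<'E'
from h import *
for n in ("top","side"):
    c=vision.camera(n); cv2.imwrite(f"pics/{n}0.png",c["image"]); W=pts(c)
    for q in ("stand","blank","index","index_tip","file","file_mid","mat","rim_top"):
        for f in ("place_of",) if q in("rim_top",) else ("spot_in","place_of"):
            try: r=getattr(vision,f)(c,q)
            except Exception as e: print(q,e);continue
            for d in r[:3]:
                u,v=np.round(d["position"]).astype(int)
                w=W[min(max(v,0),479),min(max(u,0),639)]
                print(n,f,q,round(d["score"],2),u,v,np.round(w,3))
o=bot.get_obs();print(o)
E
```

```text
pics
top spot_in stand 0.88 243 259 [0.486 0.198 0.085]
top spot_in stand 0.78 240 342 [0.291 0.197 0.098]
top spot_in stand 0.66 160 230 [0.551 0.398 0.09 ]
top place_of stand 0.95 248 339 [0.287 0.19  0.004]
top place_of stand 0.84 169 227 [0.566 0.398 0.01 ]
top place_of stand 0.77 251 257 [0.489 0.172 0.139]
top spot_in blank 0.73 252 258 [0.488 0.172 0.123]
top spot_in blank 0.71 242 345 [0.283 0.193 0.094]
top spot_in blank 0.69 158 229 [0.553 0.401 0.093]
top place_of blank 0.59 252 256 [0.493 0.173 0.112]
top place_of blank 0.58 161 227 [0.56  0.4   0.074]
top place_of blank 0.57 242 343 [0.289 0.192 0.099]
top spot_in index_tip 0.59 216 272 [0.453 0.258 0.104]
top spot_in index_tip 0.45 253 258 [0.488 0.172 0.101]
top place_of index_tip 0.58 256 254 [0.502 0.175 0.014]
top place_of index_tip 0.55 138 240 [0.527 0.457 0.066]
top place_of index_tip 0.52 225 354 [0.248 0.247 0.003]
top spot_in file 0.75 396 263 [ 0.485 -0.174  0.056]
top place_of file 0.89 398 261 [ 0.49  -0.179  0.056]
top spot_in file_mid 0.67 393 260 [ 0.493 -0.167  0.052]
top spot_in file_mid 0.18 328 291 [
[... 2188 characters left out ...]
5]
{'clock': 1.6, 'joint_pos': array([-1.16102019e+00,  2.40603020e-01,  5.00791631e-03,  1.33516988e+00,
       -2.00248619e-06,  1.57081265e+00]), 'joint_vel': array([-0.00029849,  0.00051406,  0.00312742,  0.00060019,  0.00060201,
        0.00196543]), 'tau': array([ 9.63263810e-04, -3.72209644e+01,  2.52682096e+01,  1.55843176e-03,
        1.08276038e-04,  7.68532811e-07]), 'eef_pos': array([ 0.19920762, -0.45861948,  0.23130798]), 'tool_rot': array([9.79085425e-01, 2.03449579e-01, 2.20809045e-06, 1.55463408e-05]), 'ft_force': array([ 0.1639668 ,  0.67743209, -0.62514146]), 'ft_torque': array([ 0.02261669,  0.02108182, -0.0156951 ]), 'grasp_force': 0.0, 'grip_width': 0.08555759454932903}
```

View pics/top0.png

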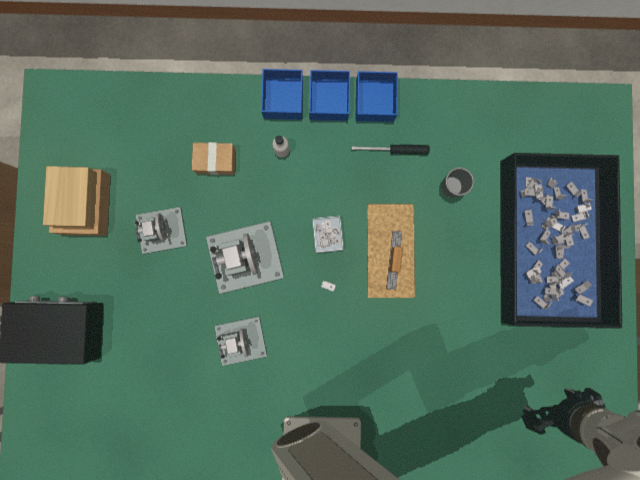

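View pics/side0.png

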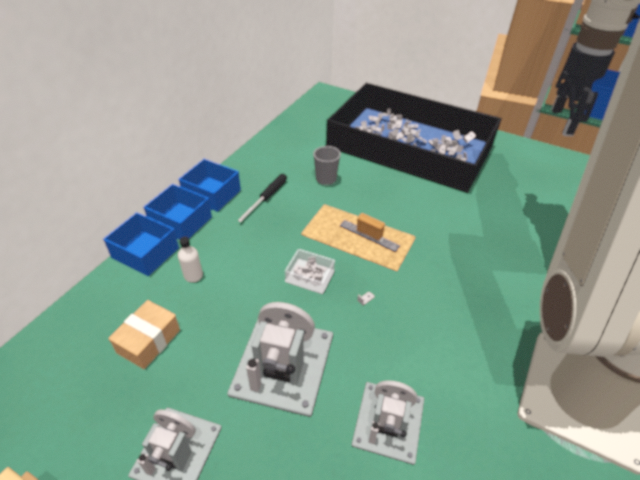

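Top picture: the largest stand is at (243,257) with its blank plane slightly rotated, and the index ball is at about (214,275) on its near side. The file handle is at (396,260) on the mat (390,250). The side picture agrees; the two smaller stands are look-alikes.

```bash
cat > m.py <<'E'
from h import *
def pca(X,name):
    X=X[:,:2];m=X.mean(0);r=cv2.minAreaRect(X.astype(np.float32)*1000)
    d=np.linalg.svd(X-m,full_matrices=False)[2][0]; d=d*np.sign(d[0])
    print(name,len(X),"mean",m.round(4),"pca deg",np.degrees(np.arctan2(d[1],d[0])).round(1),"rect",np.round(r[0],1),np.round(r[1],1),round(r[2],1))
for n in ("top","side"):
    c=vision.camera(n);W=pts(c);x,y,z=np.moveaxis(W,-1,0);print(n)
    S=(abs(x-.49)<.11)&(abs(y-.2)<.12)
    pca(W[S&(z>.006)&(z<.017)],"base")
    pca(W[S&(z>.127)&(z<.16)],"blank"); print(np.nanmax(np.where(S,z,np.nan)))
    pca(W[S&(z>.112)&(z<.124)&(y>.18)],"block")
    F=(abs(x-.5)<.12)&(abs(y+.17)<.08)
    pca(W[F&(z>.040)&(z<.065)],"handle"); print(np.nanmedian(z[F&(z>.045)]))
    pca(W[F&(z>.007)&(z<.016)],"blade")
    hsv=cv2.cvtColor(c["image"],cv2.COLOR_BGR2HSV)
    pca(W[F&(hsv[...,0]<28)&(hsv[...,1]>60)&(z<.02)],"mat")
    for k in ("spindle","index_tip"):
        print(k,[(d["position"],d["score"]) for d in vision.spot_in(c,k)[:2]])
E
python3 m.py
```

```text
top
base 2466 mean [0.4923 0.1915] pca deg -53.7 rect [490.7 199.4] [216.5 236.6] 1.2
blank 167 mean [0.4969 0.1797] pca deg 14.6 rect [487.9 185.4] [60.2 77.3] 59.5
0.1485913555232906
block 456 mean [0.4894 0.2189] pca deg -5.5 rect [489.2 217.4] [78.7 98.9] 24.0
handle 241 mean [ 0.4942 -0.1747] pca deg -5.1 rect [ 494.3 -175.9] [23.2 63.3] 85.7
0.05532571236666421
blade 703 mean [ 0.5073 -0.1698] pca deg -1.4 rect [ 502.7 -178.4] [234.8 140.8] 1.2
mat 3429 mean [ 0.5114 -0.1659] pca deg 2.1 rect [ 510.4 -168.4] [221.2 120.6] 1.4
spindle [([245.3, 257.7], 0.56), ([157.2, 228.2], 0.52)]
index_tip [([139.5, 235.0], 0.63), ([222.1, 349.5], 0.52)]
side
base 3681 mean [0.4667 0.2274] pca deg 58.9 rect [490.6 204.6] [150.8 170.7] 15.2
blank 417 mean [0.4938 0.1807] pca deg 15.6 rect [495.5 178.9] [76.2 13.6] 14.7
0.1462453211964847
block 878 mean [0.4886 0.2161] pca deg -30.4 rect [491.  223.1] [91.3 84.3] 4.8
handle 311 mean [ 0.4905 -0.1717] pca deg -4.4 rect [ 491.9 -175.1] [25.  64.9] 83.3
0.054396549307672855
blade 387 mean [ 0.4881 -0.1718] pca deg -4.6 rect [ 503.6 -166.8] [100.1 206.2] 88.4
mat 2883 mean [ 0.5062 -0.157 ] pca deg 1.5 rect [ 508.9 -169. ] [225.5 126.5] 1.7
spindle [([280.8, 319.8], 0.91), ([391.9, 390.3], 0.86)]
index_tip [([394.5, 429.2], 0.65), ([162.5, 464.7], 0.62)]
```

```bash
python3 -m creep '[[[0,0,0],[0,0,0.166]],[[0,0,0],[0,0,0.166]],[[0,0,0],[0,0,0.165]],[[38,-44,10],[0,0,0]],[[38,-44,10],[0,0,0]],[[38,-44,10],[0,0,0]],[[38,-44,10],[0,0,0]],[[38,-44,10],[0,0,0]],[[38,-44,10],[0,0,0]],[[38,-44,10],[0,0,0]],[[0,0,0],[0,0,0]]]' 70
cat > w.py <<'E'
from h import *
o=bot.get_obs();c=vision.camera("wrist");W=pts(c);x,y,z=np.moveaxis(W,-1,0)
cv2.imwrite("pics/w1.png",c["image"])
a=R.from_quat(o["tool_rot"]).as_matrix();print(o["eef_pos"].round(4),np.degrees(np.arctan2(a[1,0],a[0,0])),a[:,2].round(3),o["ft_force"])
F=(abs(x-.5)<.12)&(abs(y+.17)<.08)
for lo,hi in((.05,.062),(.007,.016)):
    X=W[F&(z>lo)&(z<hi)]
    if len(X)>20:
        r=cv2.minAreaRect(X[:,:2].astype(np.float32)*1000);print(len(X),X.mean(0),r)
E
python3 w.py
```

```text
clock: 3.28
eef_pos: [0.493, -0.1718, 0.1602]
tool_rot: [0.999, -0.04, -0.0, -0.0]
ft_force: [-0.5, -0.5, -0.3]
grip_width: 0.07
grasp_force: 0.0
[ 0.493  -0.1718  0.1602] -4.6241973000905015 [-0.001  0.001 -1.   ] [-0.51029473 -0.45101537 -0.29864821]
3050 [ 0.49647268 -0.17603689  0.05717942] ((494.37518310546875, -176.09776306152344), (21.488893508911133, 63.57960510253906), 84.6611557006836)
4203 [ 0.52332808 -0.17670183  0.01040832] ((510.59906005859375, -168.40415954589844), (219.9083251953125, 116.1793212890625), 0.9276847243309021)
```

```bash
python3 -m creep '[[[1.7,4.2,20],[0,0,0.012]],[[0,0,35],[0,0,0]],[[0,0,35],[0,0,0]],[[0,0,30],[0,0,0]],[[0,0,15],[0,0,0]],[[0,0,5.5],[0,0,0]],[[0,0,0],[0,0,0]]]'
python3 -m creep '[[[0,0,0],[0,0,0]],[[0,0,0],[0,0,0]],[[0,0,0],[0,0,0]],[[0,0,0],[0,0,0]]]' 10
```

```text
clock: 4.2
eef_pos: [0.4927, -0.1798, 0.0214]
tool_rot: [0.999, -0.05, 0.0, 0.0]
ft_force: [0.4, -0.8, 1.6]
grip_width: 0.0699
grasp_force: 0.0
clock: 4.7
eef_pos: [0.4932, -0.1787, 0.0217]
tool_rot: [0.999, -0.049, 0.001, -0.001]
ft_force: [0.3, 4.1, 5.7]
grip_width: 0.0216
grasp_force: 60.0
```

```bash
python3 -m creep '[[[0,0,-15],[0,0,0]],[[0,0,-40],[0,0,0]],[[0,0,-45],[0,0,-0.12]],[[0,0,-50],[0,0,-0.12]],[[0,0,-50],[0,0,-0.12]],[[0,0,0],[0,0,0]]]'
python3 -m creep '[[[5,-40,0],[0,0,0]],[[5,-50,0],[0,0,0]],[[5,-52,0],[0,0,0]],[[5,-52,0],[0,0,0]],[[5,-50,0],[0,0,0]],[[5,-50,0],[0,0,0]],[[5,-40,0],[0,0,0]],[[2,-10,0],[0,0,0]],[[0,0,0],[0,0,0]],[[0,0,0],[0,0,0]]]'
cat > s.py <<'E'
from h import *
import sys
o=bot.get_obs();a=R.from_quat(o["tool_rot"]).as_matrix();print(o["eef_pos"].round(4),np.degrees(np.arctan2(a[1,0],a[0,0])),a[:,2].round(4),o["ft_force"],o["ft_torque"])
c=vision.camera("side");cv2.imwrite(f"pics/{sys.argv[1]}.png",c["image"]);W=pts(c);x,y,z=np.moveaxis(W,-1,0)
c=vision.camera("wrist");cv2.imwrite(f"pics/{sys.argv[1]}w.png",c["image"])
V=pts(c);np.save("V.npy",V)
for W in (W,V):
    x,y,z=np.moveaxis(W,-1,0);u=(x-.497)*np.cos(.265)+(y-.1795)*np.sin(.265);v=-(x-.497)*np.sin(.265)+(y-.1795)*np.cos(.265)
    S=(abs(u)<.09)&(abs(v)<.12)
    for nm,m in (("blank",S&(z>.125)&(z<.16)&(abs(v)<.014)),("block",S&(z>.1)&(z<.124)&(v>.014)&(v<.075)),("base",S&(z>.006)&(z<.017))):
        if m.sum()>30: 
            X=np.stack([u[m],v[m]],-1).astype(np.float32)*1000
            print(nm,m.sum(),"mean uv",X.mean(0),"zmax",z[m].max(),cv2.minAreaRect(X))
E
python3 s.py a
```

```text
clock: 5.45
eef_pos: [0.4946, -0.1806, 0.2258]
tool_rot: [0.992, 0.13, 0.004, 0.003]
ft_force: [0.2, 0.1, -3.0]
grip_width: 0.0212
grasp_force: 59.4
clock: 6.7
eef_pos: [0.446, 0.1384, 0.2207]
tool_rot: [0.989, 0.144, -0.002, -0.009]
ft_force: [-0.2, -0.0, -3.0]
grip_width: 0.0214
grasp_force: 60.1
[0.446  0.1384 0.2207] 16.611035017182445 [-0.0063  0.0176 -0.9998] [-0.21309168 -0.01714231 -3.04701812] [-0.07753077 -0.01454536 -0.00995863]
blank 448 mean uv [-3.1653478  2.1223223] zmax 0.14666509707387415 ((-0.6995429992675781, 0.3155341148376465), (78.232666015625, 13.190934181213379), 0.6143038272857666)
block 1291 mean uv [-1.9729779 47.56694  ] zmax 0.12344341987425818 ((-0.03363800048828125, 44.70384979248047), (75.9350814819336, 60.31435775756836), 0.15484999120235443)
base 3690 mean uv [-16.777617  53.74942 ] zmax 0.016999650417453004 ((0.43144989013671875, 25.746212005615234), (150.99752807617188, 170.9448699951172), 0.09588880091905594)
blank 3051 mean uv [5.4195294 1.3896097] zmax 0.14828191649641131 ((2.2125816345214844, 1.9471871852874756), (82.64801788330078, 10.530991554260254), 0.002597148297354579)
block 9999 mean uv [ 5.7211494 41.745483 ] zmax 0.12399866197578134 ((3.523456573486328, 44.48171615600586), (60.94527816772461, 76.14151763916016), 89.7457504272461)
base 14750 mean uv [33.00522  15.189995] zmax 0.01699682344053452 ((3.6484146118164062, 26.973129272460938), (170.0602569580078, 150.46839904785156), 89.85692596435547)
```

```bash
python3 -c "
import cv2,numpy as np
a=cv2.imread('pics/a.png')[200:440,170:410];b=cv2.imread('pics/aw.png')
cv2.imwrite('pics/a2.png',np.hstack([cv2.resize(a,(400,400)),cv2.resize(b,(400,300))[:, :] if 0 else cv2.copyMakeBorder(cv2.resize(b,(400,300)),0,100,0,0,0)]))"
```

```text
(no output)
```

View pics/a2.png

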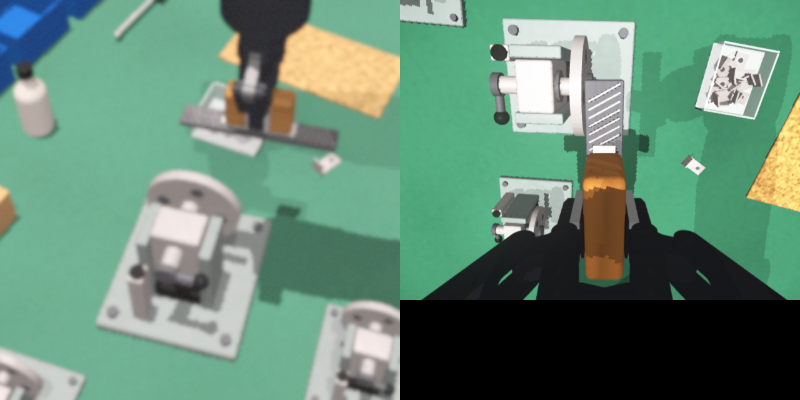

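The right half shows the file held straight by its handle, pointing at the blank at (580,85). The left half shows the blank at (195,195) in the crop, with the file still on its near side.

```bash
cat > p.py <<'E'
from h import *
o=bot.get_obs();a=R.from_quat(o["tool_rot"]).as_matrix();t=np.radians(15.2)
d=o["eef_pos"]-[.4982,.181,0];print("uv z mm",round(1e3*(d[0]*np.cos(t)+d[1]*np.sin(t)),1),round(1e3*(-d[0]*np.sin(t)+d[1]*np.cos(t)),1),round(1e3*d[2],2),"yaw",np.degrees(np.arctan2(a[1,0],a[0,0])).round(2),"toolz",a[:,2].round(4),o["ft_force"].round(2),o["ft_torque"].round(3))
E
python3 -m creep '[[[0,0,0],[0,0,0]],[[0,0,0],[0,0,0]]]'; python3 p.py
```

```text
clock: 7.05
eef_pos: [0.446, 0.1394, 0.221]
tool_rot: [0.989, 0.145, -0.001, -0.009]
ft_force: [0.5, -0.0, -4.3]
grip_width: 0.0208
grasp_force: 60.1
uv z mm -61.3 -26.5 221.01 yaw 16.7 toolz [-0.0056  0.0183 -0.9998] [ 0.53 -0.   -4.34] [-0.074 -0.027 -0.057]
```

```bash
python3 -m creep '[[[3,-9,0],[-0.019,0,0.026]],[[3,-9,10],[0,0,0]],[[3,-8.5,15],[0,0,0]],[[0,0,10],[0,0,0]],[[0,0,0],[0,0,0]],[[0,0,0],[0,0,0]]]'; python3 p.py
```

```text
clock: 7.8
eef_pos: [0.4536, 0.1452, 0.1864]
tool_rot: [0.989, 0.148, -0.002, -0.01]
ft_force: [0.1, -0.6, -3.8]
grip_width: 0.021
grasp_force: 60.1
uv z mm -52.4 -22.8 186.42 yaw 17.08 toolz [-0.0062  0.0184 -0.9998] [ 0.06 -0.56 -3.79] [0.017 0.025 0.053]
```

```bash
python3 -c "
from h import *
print(bot.get_obs()['joint_pos'].round(3))"
```

```text
[ 0.298  0.22  -0.142  1.21   0.019  3.141]
```

```bash
python3 -m creep '[[[0,0,-30],[0,0,-0.1]],[[0,0,-20],[0,0,-0.18]],[[0,0,0],[0,0,-0.18]],[[0,0,0],[0,0,-0.18]],[[0,0,0],[0,0,-0.18]],[[0,0,0],[0,0,-0.18]],[[0,0,0],[0,0,-0.18]],[[0,0,0],[0,0,-0.18]],[[0,0,0],[0,0,-0.18]],[[0,0,0],[0,0,-0.18]],[[0,0,0],[0,0,-0.18]],[[0,0,0],[0,0,-0.18]]]' >/dev/null
python3 -m creep '[[[0,0,0],[0,0,-0.18]],[[0,0,0],[0,0,-0.18]],[[0,0,0],[0,0,-0.18]],[[0,0,0],[0,0,-0.18]],[[0,0,0],[0,0,-0.18]],[[0,0,0],[0,0,-0.12]],[[0,0,0],[0,0,0]],[[0,0,0],[0,0,0]]]'; python3 p.py
```

```text
clock: 10.3
eef_pos: [0.454, 0.1443, 0.2367]
tool_rot: [-0.127, 0.992, 0.01, -0.002]
ft_force: [-0.3, -0.3, -3.5]
grip_width: 0.0208
grasp_force: 60.1
uv z mm -52.2 -23.8 236.72 yaw -165.4 toolz [-0.0055  0.0186 -0.9998] [-0.29 -0.28 -3.46] [-0.037 -0.008 -0.017]
```

```bash
python3 -m creep '[[[0,8,0],[0.0195,0,-0.010]],[[0,8,15],[0,0,0]],[[0,8,20],[0,0,0]],[[0,0,10],[0,0,0]],[[0,0,0],[0,0,0]],[[0,0,0],[0,0,0]]]'; python3 p.py; python3 s.py b; python3 -c "
import cv2,numpy as np
a=cv2.imread('pics/b.png')[200:440,170:410];b=cv2.imread('pics/bw.png')
cv2.imwrite('pics/b2.png',np.hstack([cv2.resize(a,(400,400)),cv2.copyMakeBorder(cv2.resize(b,(400,300)),0,100,0,0,0)]))"
```

```text
clock: 11.05
eef_pos: [0.448, 0.1675, 0.1919]
tool_rot: [-0.133, 0.991, -0.0, -0.0]
ft_force: [0.5, -0.1, -3.6]
grip_width: 0.0212
grasp_force: 60.0
uv z mm -52.0 0.1 191.93 yaw -164.75 toolz [-4.e-04 -2.e-04 -1.e+00] [ 0.46 -0.05 -3.57] [ 0.021 -0.025 -0.012]
[0.448  0.1675 0.1919] -164.74799248400515 [-4.e-04 -2.e-04 -1.e+00] [ 0.46066687 -0.05128165 -3.56610752] [ 0.02110388 -0.0252554  -0.01244813]
blank 449 mean uv [-2.9539928  2.054799 ] zmax 0.14661181186766126 ((-1.5238571166992188, 0.26018714904785156), (78.8526611328125, 12.465930938720703), 0.17818240821361542)
block 1287 mean uv [-1.8053738 47.53566  ] zmax 0.12336044873648233 ((-0.18399810791015625, 44.86149978637695), (76.08642578125, 60.11480712890625), 0.6399773359298706)
base 3687 mean uv [-16.65978   53.827713] zmax 0.016996553131921423 ((0.33477020263671875, 25.242053985595703), (171.96917724609375, 150.56756591796875), 89.79135131835938)
block 5048 mean uv [-15.292631  49.155422] zmax 0.12399218525577263 ((0.15602874755859375, 51.01424789428711), (79.13837432861328, 49.06349182128906), 8.245960235595703)
base 11173 mean uv [-31.156359  26.542538] zmax 0.01699960720505983 ((1.5934829711914062, 26.730266571044922), (170.46859741210938, 148.66868591308594), 89.66167449951172)
```

View pics/b2.png

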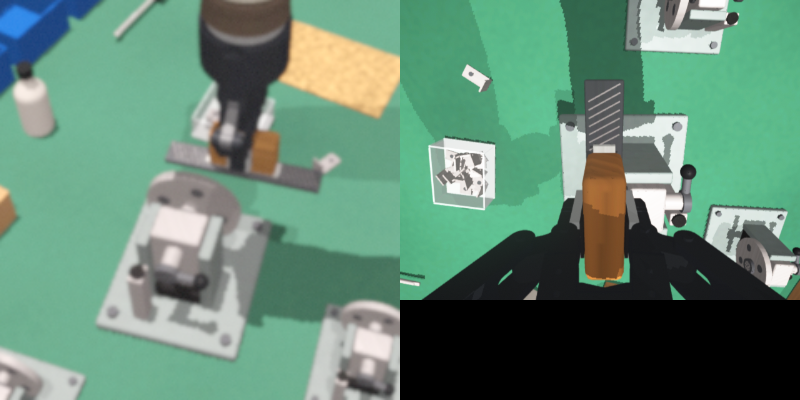

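The file (200,165 in the left half) is now lined up above the blank's rim, its front end over the rim; next I lower it until it touches.

```bash
python3 -m creep '[[[0,0,8],[0,0,0]],[[0,0,8],[0,0,0]],[[0,0,4],[0,0,0]],[[0,0,2],[0,0,0]],[[0,0,0],[0,0,0]]]'; python3 p.py;python3 -m creep '[[[0,0,1],[0,0,0]],[[0,0,1],[0,0,0]]]'; python3 p.py
```

```text
clock: 11.78
eef_pos: [0.4475, 0.1674, 0.1694]
tool_rot: [-0.133, 0.991, -0.0, -0.001]
ft_force: [0.1, 0.3, -3.6]
grip_width: 0.0212
grasp_force: 60.1
uv z mm -52.5 0.2 169.37 yaw -164.73 toolz [-1.5e-03 -5.0e-04 -1.0e+00] [ 0.11  0.35 -3.62] [ 0.049  0.012 -0.013]
clock: 12.02
eef_pos: [0.4477, 0.1675, 0.1677]
tool_rot: [-0.133, 0.991, -0.0, -0.0]
ft_force: [-0.1, 0.1, -3.1]
grip_width: 0.0212
grasp_force: 60.1
uv z mm -52.3 0.2 167.65 yaw -164.73 toolz [-8.e-04 -3.e-04 -1.e+00] [-0.09  0.09 -3.13] [-0.056 -0.007  0.017]
```

```bash
for i in 1 2; do :; done; python3 -m creep '[[[0,0,1],[0,0,0]],[[0,0,0.5],[0,0,0]]]'; python3 p.py;python3 -m creep '[[[0,0,0.7],[0,0,0]],[[0,0,0],[0,0,0]]]'; python3 p.py
```

```text
clock: 12.28
eef_pos: [0.4475, 0.1674, 0.166]
tool_rot: [-0.133, 0.991, -0.0, -0.001]
ft_force: [0.5, 0.3, -3.4]
grip_width: 0.021
grasp_force: 60.1
uv z mm -52.5 0.2 165.96 yaw -164.73 toolz [-1.3e-03 -5.0e-04 -1.0e+00] [ 0.55  0.28 -3.39] [ 0.042  0.048 -0.014]
clock: 12.52
eef_pos: [0.4475, 0.1674, 0.1653]
tool_rot: [-0.133, 0.991, -0.0, -0.001]
ft_force: [-0.0, -0.5, -3.8]
grip_width: 0.0214
grasp_force: 60.1
uv z mm -52.5 0.2 165.26 yaw -164.73 toolz [-1.3e-03 -5.0e-04 -1.0e+00] [-0.01 -0.54 -3.85] [ 0.032  0.01  -0.054]
```

```bash
python3 -m creep '[[[0,0,0.8],[0,0,0]],[[0,0,0],[0,0,0]]]'|sed -n 2,4p;python3 -m creep '[[[0,0,0.6],[0,0,0]],[[0,0,0],[0,0,0]]]'; python3 p.py
```

```text
eef_pos: [0.4475, 0.1674, 0.1645]
tool_rot: [-0.133, 0.991, -0.0, -0.001]
ft_force: [-0.1, -0.1, -2.8]
clock: 13.02
eef_pos: [0.4475, 0.1674, 0.1639]
tool_rot: [-0.133, 0.991, -0.0, -0.001]
ft_force: [-0.3, -0.1, -3.4]
grip_width: 0.0211
grasp_force: 60.1
uv z mm -52.5 0.2 163.85 yaw -164.73 toolz [-1.3e-03 -5.0e-04 -1.0e+00] [-0.28 -0.14 -3.39] [-0.01   0.018  0.018]
```

```bash
python3 -m creep '[[[0,0,0.8],[0,0,0]],[[0,0,0],[0,0,0]]]'|sed -n 2,4p;python3 -m creep '[[[0,0,0.5],[0,0,0]],[[0,0,0],[0,0,0]]]'; python3 p.py
```

```text
eef_pos: [0.4475, 0.1674, 0.163]
tool_rot: [-0.133, 0.991, -0.0, -0.001]
ft_force: [0.2, 0.2, -3.0]
clock: 13.52
eef_pos: [0.4476, 0.1674, 0.1628]
tool_rot: [-0.133, 0.991, -0.0, -0.001]
ft_force: [0.0, -0.8, -2.0]
grip_width: 0.0211
grasp_force: 60.2
uv z mm -52.4 0.2 162.78 yaw -164.73 toolz [-1.e-03 -4.e-04 -1.e+00] [ 0.01 -0.81 -2.03] [-0.061  0.106  0.005]
```

```bash
python3 -m creep '[[[0,0,0.6],[0,0,0]],[[0,0,0.2],[0,0,0]]]'; python3 p.py
```

```text
clock: 13.78
eef_pos: [0.4476, 0.1674, 0.1623]
tool_rot: [-0.133, 0.991, -0.0, -0.0]
ft_force: [-3.2, -0.8, 1.3]
grip_width: 0.0211
grasp_force: 60.6
uv z mm -52.4 0.2 162.28 yaw -164.74 toolz [-7.e-04 -2.e-04 -1.e+00] [-3.17 -0.84  1.32] [-0.094  0.278  0.   ]
```

```bash
python3 -m creep '[[[-3,0,0.5],[0,0,0]],[[-5,0,0.4],[0,0,0]],[[-5,0,0],[0,0,0]]]'; python3 p.py
```

```text
clock: 14.15
eef_pos: [0.4591, 0.1706, 0.1621]
tool_rot: [-0.133, 0.991, -0.0, -0.001]
ft_force: [-8.3, -2.2, 10.9]
grip_width: 0.0214
grasp_force: 61.9
uv z mm -40.4 0.2 162.08 yaw -164.73 toolz [-2.5e-03 -8.0e-04 -1.0e+00] [-8.26 -2.21 10.85] [-0.465  1.364  0.031]
```

```bash
python3 -m creep '[[[-5,0,-0.3],[0,0,0]],[[-5,0,-0.1],[0,0,0]],[[-5,0,0],[0,0,0]]]'; python3 p.py
```

```text
clock: 14.52
eef_pos: [0.4737, 0.1745, 0.163]
tool_rot: [-0.133, 0.991, -0.0, -0.001]
ft_force: [-8.7, -2.8, 13.3]
grip_width: 0.0207
grasp_force: 62.3
uv z mm -25.3 0.2 162.97 yaw -164.73 toolz [-2.e-03 -6.e-04 -1.e+00] [-8.69 -2.82 13.3 ] [-0.597  1.664  0.034]
```

```bash
python3 -m creep '[[[-5,0,-1],[0,0,0]],[[-5,0,-0.4],[0,0,0]],[[-5,0,-0.4],[0,0,0]]]'; python3 p.py
```

```text
clock: 14.9
eef_pos: [0.4879, 0.1783, 0.1645]
tool_rot: [-0.133, 0.991, -0.0, -0.001]
ft_force: [-7.5, -3.2, 11.5]
grip_width: 0.0216
grasp_force: 62.2
uv z mm -10.7 0.1 164.48 yaw -164.73 toolz [-0.0028 -0.001  -1.    ] [-7.54 -3.17 11.49] [-0.603  1.792 -0.022]
```

```bash
python3 -m creep '[[[-5,0,-0.9],[0,0,0]],[[-5,0,-0.5],[0,0,0]],[[-5,0,-0.4],[0,0,0]]]'; python3 p.py
```

```text
clock: 15.28
eef_pos: [0.5021, 0.1822, 0.166]
tool_rot: [-0.133, 0.991, -0.0, -0.002]
ft_force: [-7.8, -2.8, 9.8]
grip_width: 0.0213
grasp_force: 62.1
uv z mm 4.1 0.1 165.96 yaw -164.73 toolz [-0.0036 -0.0013 -1.    ] [-7.76 -2.78  9.85] [-0.665  1.827  0.043]
```

```bash
python3 -m creep '[[[-5,0,-0.6],[0,0,0]],[[-5,0,-0.4],[0,0,0]],[[-5,0,-0.4],[0,0,0]]]'; python3 p.py
```

```text
clock: 15.65
eef_pos: [0.5166, 0.1861, 0.1673]
tool_rot: [-0.133, 0.991, -0.0, -0.002]
ft_force: [-7.1, -3.0, 9.5]
grip_width: 0.0209
grasp_force: 62.0
uv z mm 19.0 0.1 167.34 yaw -164.73 toolz [-0.0037 -0.0014 -1.    ] [-7.08 -3.01  9.53] [-0.728  1.947  0.023]
```

```bash
python3 -m creep '[[[-5,0,-0.6],[0,0,0]],[[-5,0,-0.4],[0,0,0]],[[-5,0,-0.4],[0,0,0]]]'; python3 p.py
```

```text
clock: 16.02
eef_pos: [0.5311, 0.19, 0.1686]
tool_rot: [-0.133, 0.991, -0.0, -0.002]
ft_force: [-6.8, -2.5, 8.8]
grip_width: 0.0216
grasp_force: 62.0
uv z mm 34.1 0.1 168.57 yaw -164.73 toolz [-0.0038 -0.0014 -1.    ] [-6.79 -2.48  8.81] [-0.705  1.956  0.063]
```

```bash
python3 -m creep '[[[-5,0,-0.3],[0,0,0]],[[-5,0,-0.3],[0,0,0]],[[-5,0,-0.3],[0,0,0]]]'; python3 p.py
```

```text
clock: 16.4
eef_pos: [0.5458, 0.194, 0.1692]
tool_rot: [-0.133, 0.991, -0.0, -0.002]
ft_force: [-4.3, -1.5, 5.4]
grip_width: 0.0215
grasp_force: 61.4
uv z mm 49.3 0.1 169.23 yaw -164.73 toolz [-0.0035 -0.0013 -1.    ] [-4.29 -1.54  5.37] [-0.552  1.749  0.011]
```

```bash
python3 -m creep '[[[-4,0,0],[0,0,0]],[[-2,0,-8],[0,0,0]],[[0,0,-12],[0,0,0]],[[25,0,0],[0,0,0]],[[35,0,0],[0,0,0]],[[35,0,0],[0,0,0]],[[15,0,0],[0,0,0]],[[0,0,0],[0,0,0]],[[0,0,0],[0,0,0]]]'; python3 p.py
python3 - <<'E'
from h import *
c=vision.camera("side");W=pts(c);x,y,z=np.moveaxis(W,-1,0);t=np.radians(15.2)
u=(x-.4982)*np.cos(t)+(y-.181)*np.sin(t);v=-(x-.4982)*np.sin(t)+(y-.181)*np.cos(t)
m=(abs(u)<.06)&(v>.078)&(v<.098)&(z>.04)&(z<.16)
print(m.sum(),np.stack([u,z],-1)[m].mean(0),"ball estimates")
for q in ("spot_in","place_of"):
  for d in getattr(vision,q)(c,"index_tip")[:4]:
    a,b=np.int32(d["position"]);print(q,a,b,u[b,a].round(3),v[b,a].round(3),z[b,a].round(3),d["score"])
cv2.imwrite("pics/c.png",cv2.resize(c["image"][260:420,210:370],(560,560)))
E
```

```text
clock: 17.52
eef_pos: [0.4479, 0.1676, 0.1892]
tool_rot: [-0.133, 0.991, 0.0, 0.0]
ft_force: [0.4, 0.1, -3.0]
grip_width: 0.0208
grasp_force: 60.3
uv z mm -52.1 0.3 189.2 yaw -164.73 toolz [ 9.e-04  3.e-04 -1.e+00] [ 0.37  0.11 -2.97] [ 0.028 -0.008 -0.007]
533 [0.01646798 0.09350796] ball estimates
spot_in 161 463 0.108 0.258 0.068 0.72
spot_in 264 358 0.007 0.087 0.117 0.71
place_of 169 468 0.095 0.26 0.065 0.68
place_of 405 432 -0.226 0.125 0.065 0.53
place_of 254 353 0.021 0.09 0.131 0.51
```

View pics/c.png

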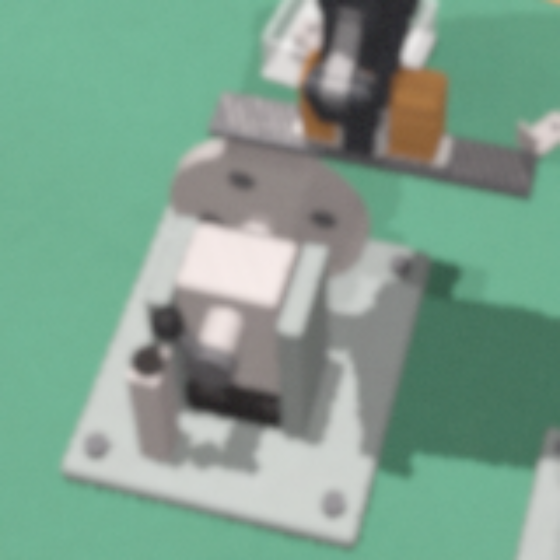

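The index ball is at (165,320) in the crop, past the top and on its way down to the stop post at (150,360); about 2.1 rad by estimate. The file is back behind the rim and clear of it.

```bash
python3 -m creep '[[[0,0,8],[0,0,0]],[[0,0,6],[0,0,0]],[[0,0,3],[0,0,0]],[[0,0,0],[0,0,0]]]'; python3 p.py; python3 -m creep '[[[0,0,1],[0,0,0]],[[0,0,0],[0,0,0]]]'; python3 p.py
```

```text
clock: 18.18
eef_pos: [0.4465, 0.1671, 0.1719]
tool_rot: [-0.133, 0.991, -0.0, -0.001]
ft_force: [-1.4, -0.4, -0.0]
grip_width: 0.0215
grasp_force: 60.8
uv z mm -53.5 0.1 171.86 yaw -164.73 toolz [-1.1e-03 -5.0e-04 -1.0e+00] [-1.41 -0.41 -0.01] [-0.102  0.271  0.002]
clock: 18.42
eef_pos: [0.447, 0.1672, 0.1713]
tool_rot: [-0.133, 0.991, -0.0, 0.0]
ft_force: [-2.0, -1.3, 3.7]
grip_width: 0.0212
grasp_force: 61.1
uv z mm -53.0 0.1 171.33 yaw -164.74 toolz [ 3.e-04 -1.e-04 -1.e+00] [-2.   -1.3   3.67] [-0.163  0.167 -0.045]
```

```bash
python3 -m creep '[[[0,0,0.7],[0,0,0]],[[0,0,0],[0,0,0]]]'; python3 p.py
```

```text
clock: 18.68
eef_pos: [0.4475, 0.1674, 0.1709]
tool_rot: [-0.133, 0.991, 0.0, 0.001]
ft_force: [-2.1, -1.6, 5.3]
grip_width: 0.0212
grasp_force: 61.4
uv z mm -52.5 0.2 170.95 yaw -164.74 toolz [ 1.4e-03  3.0e-04 -1.0e+00] [-2.05 -1.6   5.31] [-0.221  0.011 -0.014]
```

```bash
python3 -m creep '[[[-3,0,0.1],[0,0,0]],[[-5,0,0],[0,0,0]],[[-5,0,0],[0,0,0]]]'; python3 p.py
```

```text
clock: 19.05
eef_pos: [0.459, 0.1705, 0.1711]
tool_rot: [-0.133, 0.991, -0.0, -0.0]
ft_force: [-5.0, -2.7, 10.7]
grip_width: 0.0217
grasp_force: 61.9
uv z mm -40.6 0.1 171.12 yaw -164.74 toolz [-5.e-04 -3.e-04 -1.e+00] [-5.04 -2.65 10.66] [-0.451  0.782 -0.054]
```

```bash
python3 -m creep '[[[-5,0,0],[0,0,0]],[[-5,0,0],[0,0,0]],[[-5,0,0],[0,0,0]]]'; python3 p.py
```

```text
clock: 19.42
eef_pos: [0.4739, 0.1745, 0.1714]
tool_rot: [-0.133, 0.991, -0.0, 0.0]
ft_force: [-5.1, -1.6, 10.8]
grip_width: 0.0214
grasp_force: 62.1
uv z mm -25.2 0.1 171.43 yaw -164.74 toolz [ 3.e-04 -1.e-04 -1.e+00] [-5.1  -1.64 10.77] [-0.492  0.804  0.01 ]
```

N is about 14 N; I ease it slightly.

```bash
python3 -m creep '[[[-5,0,-0.3],[0,0,0]],[[-5,0,0],[0,0,0]],[[-5,0,0],[0,0,0]]]'; python3 p.py
```

```text
clock: 19.8
eef_pos: [0.4882, 0.1784, 0.1715]
tool_rot: [-0.133, 0.991, -0.0, -0.0]
ft_force: [-4.3, -2.0, 9.5]
grip_width: 0.0214
grasp_force: 62.1
uv z mm -10.3 0.1 171.51 yaw -164.74 toolz [-1.e-04 -3.e-04 -1.e+00] [-4.29 -2.02  9.5 ] [-0.485  0.91  -0.007]
```

```bash
python3 -m creep '[[[-5,0,0],[0,0,0]],[[-5,0,0],[0,0,0]],[[-5,0,0],[0,0,0]]]'; python3 p.py
```

```text
clock: 20.18
eef_pos: [0.5002, 0.1818, 0.171]
tool_rot: [-0.133, 0.991, -0.0, -0.003]
ft_force: [-9.0, -3.4, 12.1]
grip_width: 0.0213
grasp_force: 62.3
uv z mm 2.1 0.2 170.95 yaw -164.73 toolz [-0.0056 -0.0014 -1.    ] [-9.05 -3.38 12.12] [-0.722  2.392 -0.011]
```

```bash
python3 -m creep '[[[-5,0,0.1],[0,0,0]],[[-5,0,0],[0,0,0]],[[-5,0,0],[0,0,0]]]'; python3 p.py
```

```text
clock: 20.55
eef_pos: [0.5144, 0.1859, 0.1707]
tool_rot: [-0.133, 0.991, -0.0, -0.003]
ft_force: [-8.4, -2.9, 11.2]
grip_width: 0.0212
grasp_force: 62.3
uv z mm 16.9 0.4 170.74 yaw -164.71 toolz [-0.006  -0.0013 -1.    ] [-8.4 -2.9 11.2] [-0.672  2.348  0.031]
```

```bash
python3 -m creep '[[[-5,0,-0.2],[0,0,0]],[[-5,0,0],[0,0,0]],[[-5,0,0],[0,0,0]]]'; python3 p.py
python3 - <<'E'
from h import *
c=vision.camera("side");W=pts(c);x,y,z=np.moveaxis(W,-1,0);t=np.radians(15.2)
u=(x-.4982)*np.cos(t)+(y-.181)*np.sin(t);v=-(x-.4982)*np.sin(t)+(y-.181)*np.cos(t)
for q in ("spot_in","place_of"):
  for d in getattr(vision,q)(c,"index_tip")[:4]:
    a,b=np.int32(d["position"]);print(q,a,b,u[b,a].round(3),v[b,a].round(3),z[b,a].round(3),d["score"])
cv2.imwrite("pics/d.png",cv2.resize(c["image"][260:420,210:370],(560,560)))
E
```

```text
clock: 20.92
eef_pos: [0.529, 0.1898, 0.1706]
tool_rot: [-0.133, 0.991, -0.0, -0.003]
ft_force: [-7.5, -2.1, 9.0]
grip_width: 0.0211
grasp_force: 62.1
uv z mm 32.0 0.5 170.56 yaw -164.72 toolz [-0.0061 -0.0013 -1.    ] [-7.45 -2.06  9.04] [-0.644  2.187 -0.035]
spot_in 262 363 0.011 0.087 0.102 0.84
spot_in 161 464 0.108 0.258 0.066 0.72
spot_in 393 430 -0.208 0.126 0.065 0.47
place_of 249 358 0.032 0.087 0.107 0.87
place_of 407 434 -0.235 0.1 0.006 0.64
place_of 169 466 0.096 0.258 0.065 0.55
place_of 363 299 -0.118 -0.147 0.016 0.3
```

View pics/d.png

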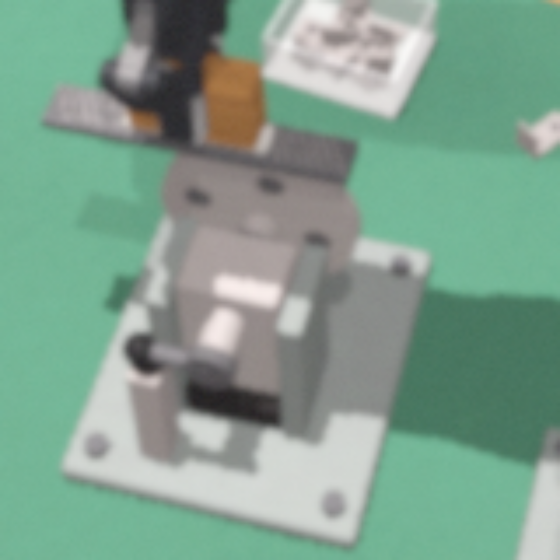

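The ball sits on the stop post at (150,355), and the friction jumped at the end of the stroke, so the index arm is on its stop. I finish the stroke, lift and carry the file to the mat.

```bash
python3 -m creep '[[[-5,0,0],[0,0,0]],[[-5,0,0],[0,0,0]],[[-5,0,-0.2],[0,0,0]],[[-1,0,-8],[0,0,0]],[[0,0,-25],[0,0,0]],[[0,0,-25],[0,0,0]],[[0,0,0],[0,0,0]]]'; python3 p.py; python3 -m creep '[[[10,-30,0],[0,0,0]],[[17,-45,0],[0,0,0]],[[20,-48,0],[0,0,0]],[[20,-48,0],[0,0,0]],[[20,-48,0],[0,0,0]],[[20,-48,0],[0,0,0]],[[17,-44,0],[0,0,0]],[[12,-30,0],[0,0,0]],[[0,0,20],[0,0,0]],[[0,0,20],[0,0,0]],[[0,0,0],[0,0,0]],[[0,0,0],[0,0,0]]]'; python3 p.py
```

```text
clock: 21.95
eef_pos: [0.5487, 0.1952, 0.23]
tool_rot: [-0.133, 0.991, 0.0, 0.002]
ft_force: [0.4, 0.0, -3.5]
grip_width: 0.0212
grasp_force: 60.4
uv z mm 52.5 0.5 230.0 yaw -164.73 toolz [ 0.0036  0.0013 -1.    ] [ 0.37  0.03 -3.53] [ 0.019 -0.047  0.046]
clock: 23.45
eef_pos: [0.5056, -0.1701, 0.1883]
tool_rot: [-0.133, 0.991, -0.0, -0.001]
ft_force: [0.3, 0.0, -3.3]
grip_width: 0.0212
grasp_force: 60.3
uv z mm -84.9 -340.8 188.29 yaw -164.72 toolz [-1.5e-03 -3.0e-04 -1.0e+00] [ 0.26  0.04 -3.33] [ 0.017  0.001 -0.016]
```

```bash
python3 -m creep '[[[0,0,30],[0,0,0]],[[0,0,40],[0,0,0]],[[0,0,40],[0,0,0]],[[0,0,30],[0,0,0]],[[0,0,15],[0,0,0]],[[0,0,7],[0,0,0]],[[0,0,0],[0,0,0]],[[0,0,1],[0,0,0]],[[0,0,1],[0,0,0]],[[0,0,0],[0,0,0]]]'; python3 p.py
```

```text
clock: 24.7
eef_pos: [0.5056, -0.1704, 0.0249]
tool_rot: [-0.133, 0.991, -0.0, -0.0]
ft_force: [-0.2, 0.8, -4.1]
grip_width: 0.0211
grasp_force: 60.3
uv z mm -85.0 -341.0 24.91 yaw -164.73 toolz [-5.e-04 -7.e-04 -1.e+00] [-0.15  0.8  -4.12] [ 0.064  0.005 -0.041]
```

```bash
python3 -m creep '[[[0,0,1],[0,0,0]],[[0,0,1],[0,0,0]],[[0,0,0.7],[0,0,0]],[[0,0,0],[0,0,0]]]'; python3 p.py
```

```text
clock: 25.2
eef_pos: [0.5053, -0.1704, 0.0223]
tool_rot: [-0.133, 0.991, -0.0, -0.001]
ft_force: [-2.8, -0.6, 2.7]
grip_width: 0.0213
grasp_force: 61.3
uv z mm -85.3 -340.9 22.28 yaw -164.74 toolz [-1.e-03 -6.e-04 -1.e+00] [-2.81 -0.56  2.65] [0.127 0.347 0.061]
```

```bash
python3 -m creep '[[[0,0,0.6],[0,0,0]],[[0,0,0],[0,0,0]]]' ; python3 -m creep '[[[0,0,0],[0,0,0]],[[0,0,0],[0,0,0]],[[0,0,0],[0,0,0]],[[0,0,0],[0,0,0]]]' 60; python3 -m creep '[[[0,0,-15],[0,0,0]],[[0,0,-40],[0,0,0]],[[0,0,-40],[0,0,0]],[[0,0,-40],[0,0,0]],[[0,0,0],[0,0,0]]]'; sed -i 's/w1.png/w2.png/' w.py; python3 w.py; python3 -c "
from h import *
c=vision.camera('side');cv2.imwrite('pics/e.png',c['image'])"
```

```text
clock: 25.45
eef_pos: [0.5052, -0.1704, 0.0221]
tool_rot: [-0.133, 0.991, -0.0, -0.0]
ft_force: [-5.4, 0.6, 7.7]
grip_width: 0.0216
grasp_force: 62.0
clock: 25.95
eef_pos: [0.5054, -0.1703, 0.0211]
tool_rot: [-0.133, 0.991, -0.0, -0.001]
ft_force: [-0.4, 0.3, 0.1]
grip_width: 0.06
grasp_force: 0.0
clock: 26.58
eef_pos: [0.5084, -0.1712, 0.1613]
tool_rot: [-0.133, 0.991, -0.002, 0.004]
ft_force: [-0.3, -0.4, -1.3]
grip_width: 0.0598
grasp_force: 0.0
[ 0.5084 -0.1712  0.1613] -164.73076762687302 [ 0.008 -0.003 -1.   ] [-0.25779319 -0.36686701 -1.33143341]
3056 [ 0.50036089 -0.17028812  0.05462815] ((501.9785461425781, -169.83737182617188), (63.05118179321289, 22.024187088012695), 15.238337516784668)
2944 [ 0.48096882 -0.17550218  0.00936162] ((502.5049743652344, -169.5980224609375), (149.53199768066406, 24.03343391418457), 15.273262023925781)
```

View pics/e.png

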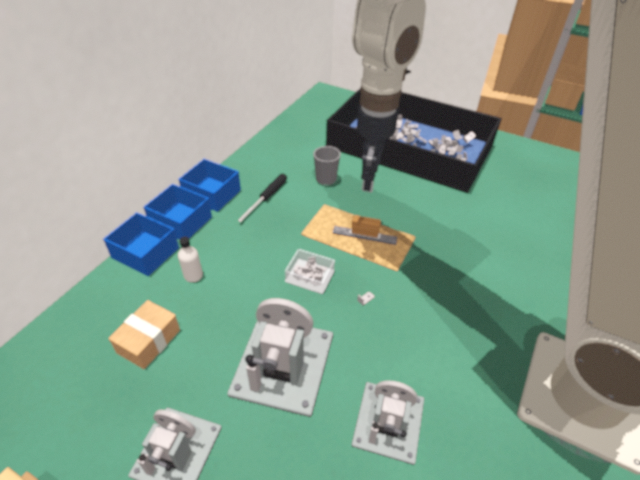

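The file lies flat on the mat at (365,232) with the gripper clear above it. The ball rests on the post at (253,362), and nothing else has moved. I hand the job in.

```bash
python3 -c "
from h import *
print(workorder.job_done())"
```

```text
the job is handed in; nothing more can be done
None
```

The job is handed in: two forward strokes at roughly 9–17 N (above the 10 N asked, under the 25 N limit) brought the index arm onto its stop as far as pictures and friction show, and the file lies flat and released on its mat. No verdict came back.

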